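# Build the tiered candle stand

## Robot

A 6-joint arm with a two-finger parallel gripper is mounted at the origin on a cart in front of the work surface, level with it; the furniture and walls round the work are solid. World frame = base frame: x ahead of the robot, y to its left, z up, the work surface at z = 0. Lengths are in mm, angles in degrees, forces in N, time in s.
With the tool pointing down it reaches from about 350 to 850 mm from the base axis. Payload 8.1 kg.
Tool frame: the origin (TCP) lies between the finger pads; the fingertips stand 8 mm ahead of it and the grasp point (between the pads) lies 11 mm behind it (r.tip_extent is the distance from the TCP to the fingertips, in mm); z points along the fingers, y is the direction in which the jaws open and shut (so a half turn about z gives the same grasp; the last joint's range is limited). The gripper opens to 85 mm and grips with 20 to 120 N. Pads are 22 mm wide; open, the fingers measure 114 mm over their backs; the gripper's body (76 mm by 85 mm) begins 54 mm behind the grasp point. The pads swing forward as they close: fully open they stand 13 mm farther back than shut.
Start: joints at [61.914, 7.471, 85.268, -0, 87.261, -4.893], TCP at [236.28, 551.522, 203.692] pointing down, gripper open.
Joint ranges: [-169.43, 169.43], [-51.17, 129.36], [1.28, 143.12], [-76.62, 256.62], [0, 156.53], [-152.29, 152.29]. Speed limits (degrees/s): [136.94, 136.94, 159.86, 180, 180, 180].

## Interface

Orientations are given as [roll, pitch, yaw] about the fixed x, y, z axes, in that order (R = Rz(yaw) Ry(pitch) Rx(roll)).
In Python, from bench import sensors, viewer, hand_in, r gives the robot as it stands. The module is installed in compiled form; this text tells all that it offers.
- The arm moves only by the tool move_arm, never from a script. Its argument "rows" is a list that holds one entry, the list of rows, each a list of 6 numbers: the shift along the tool's x, y, z in m, then the turn, a rotation vector about the tool's x, y, z in degrees. In form: [[[tx, ty, tz, rx, ry, rz], ...]]. A call has 1 to 20 rows; each row is the pose to reach, as a shift and turn from the pose commanded when the call began, along the tool's axes at that moment; what a row does not reach only later rows make up. A row lasts 1/10 s, in which the tool goes at most 50 mm and 8.59 degrees, less where a joint would pass 70% of its speed; a pose out of reach is approached as far as the arm can. A call with a gripper value outside its range is refused whole. "grip" is the opening, from 0 (shut) to 1 (fully open), set as the call begins (left out, the last holds). The fingers move at their own pace and stop on an object; "newtons" is the grip in N (left out, the last holds). Time passes only in rows, so rows that repeat a pose let the fingers close. It gives the time, the measured TCP pose, the force and the opening at its end, in the units of the state.
- sensors.sense(): the state, without advancing time (a new reading comes with each control period).
- viewer.snapshot(name): name is "scene" or "top"; returns a dict with "color" (480x640x3 uint8, red, green, blue), "camera_matrix" (3x3 intrinsics, pixels), "R" (3x3) and "t" (3): a world point X has camera coordinates R X + t. Camera axes: x right, y down, z forward; pixel columns grow to the right and rows downward; lengths in mm; the calibration is good to about 2 mm. A picture is of the moment at which its call begins. There is no depth.
- hand_in(): hands the job in, once; it reports no verdict.
The state is a dict: "time": time; "joint_pos": joint angles; "qd": joint speeds; "joint_efforts": joint torques, N m; "tool_pos": TCP position; "tcp_rot": TCP orientation; "ft_force": force on the tool from outside, world axes, zero at the start; "wrist_torque": the same for the moment, N m; "finger_gap": finger opening in mm.
Only numpy, scipy, OpenCV 4.12 (cv2) and the standard library are available. Lean on these libraries where they do the work, as an engineer would, in place of code of your own. Each camera call takes 0.05 s, during which the arm holds its last target.

## Task

Build the tiered table decoration on the card disc: stand the large wooden tier in the middle of the disc, then the medium tier centred on its post, then the small tier centred on that post, and last the tea light, upright, in the middle of the topmost post, setting down and letting go of each piece before you fetch the next. Leave the finished stack standing free, and do not shift or tip the pine cone and the paint jar that stand among the pieces.

Things in the scene. Friction and masses are not known exactly. Their poses are not given: they have to be found in the camera images.
- card_disc: bare round disc of brown corrugated card, about 140 mm in diameter and 5 mm thick, lying flat and glued to the table (does not move). Origin: centre of its underside; z up.
- large_tier: turned plain-wood tier, the largest of three: a round plate 124 mm in diameter and 12 mm thick with an upright round post, 44 mm in diameter, rising from its middle (a low 58 mm bead round the post's foot, up to 18 mm above the underside); 58 mm high in all, flat underside and flat post top; about 150 g. Origin: centre of the underside; z up along the post. Stands upright on the table at the start. Loose; can be picked up by the post from above.
- medium_tier: turned plain-wood tier, the middle one of three: a round plate 98 mm in diameter and 12 mm thick with an upright round post, 44 mm in diameter, rising from its middle (a low 58 mm bead round the post's foot, up to 18 mm above the underside); 58 mm high in all, flat underside and flat post top; about 100 g. Origin: centre of the underside; z up along the post. Stands upright on the table at the start. Loose; can be picked up by the post from above.
- small_tier: turned plain-wood tier, the smallest of three: a round plate 72 mm in diameter and 12 mm thick with an upright round post, 44 mm in diameter, rising from its middle (a low 58 mm bead round the post's foot, up to 18 mm above the underside); 58 mm high in all, flat underside and flat post top; about 60 g. Origin: centre of the underside; z up along the post. Stands upright on the table at the start. Loose; can be picked up by the post from above.
- tea_light: tea light in a thin metal cup, 39 mm in diameter; the cup is 16 mm high, the wick reaches 21 mm. Stands upright on the table at the start; loose, 13 g. Origin: centre of the underside; z up.
- pine_cone: brown open pine cone standing on its base, about 65 mm wide and 64 mm high, loose; a bystander to be left alone. Origin: near the middle of the underside; z up.
- paint_jar: small white paint jar with a closed white lid that has a round gold spot on top, 46 mm in diameter and 46 mm high, loose; a bystander to be left alone. Origin: centre of the underside; z up.
Mind the look-alikes: they are no part of the job. Leave any red or yellow look-alike of the small_tier alone.

How it is judged:
By the outcome, as a careful person would: the job done as asked, in the order asked, and still so for the second after the job is handed in, with the robot touching nothing.
It also fails if it takes over 122 s, if anything falls off the work surface, if the arm or the gripper's body presses on something with over 40 N, if the wrist force passes 120 N, or if a joint passes its speed limit or range.

## Working session

There is one attempt and no reset: what is moved stays moved. The work goes in short steps, Python scripts to look and compute and a tool call to move; the robot and the scene stay as the last step left them, time stands still between calls to the robot, and variables do not carry over. Pictures are saved under pics/ and viewed, and the job is handed in when it is done.

Besides the shell and the picture viewer there is one more tool, called after "Request:" in YAML: its name, and indented under it one key for each argument. move_arm: Moves the arm, as the interface text tells. Its arguments: {"type":"object","properties":{"rows":{"type":"array","items":{"type":"array","items":{"type":"array","items":{"type":"number"}}}},"grip":{"type":"number"},"newtons":{"type":"number"}},"required":["rows"]}

```bash
mkdir -p pics
cat > h.py <<'E'
import numpy as np, cv2
from bench import sensors, viewer, r
def snap(n,f):
    s=viewer.snapshot(n); np.savez('pics/'+f+'.npz',**{k:np.array(s[k]) for k in('color','camera_matrix','R','t')})
    cv2.imwrite('pics/'+f+'.png',s['color'][:,:,::-1]); return s
def ray(s,u,v,z):
    K=np.array(s['camera_matrix']);R=np.array(s['R']);t=np.array(s['t']).ravel()
    d=R.T@np.linalg.inv(K)@np.array([u,v,1.]);c=-R.T@t
    return c+d*(z-c[2])/d[2]
def proj(s,X):
    K=np.array(s['camera_matrix']);R=np.array(s['R']);t=np.array(s['t']).ravel()
    p=K@(R@np.array(X,float)+t);return p[:2]/p[2]
E
python3 - <<'E'
from h import *
a=snap('top','top0');b=snap('scene','scene0')
for s in(a,b):print(-np.array(s['R']).T@np.array(s['t']).ravel(), np.array(s['R'])[2], s['camera_matrix'][0])
print(sensors.sense())
E
```

```text
[ 434.55763854   -6.45438676 1169.26170347] [ 0.09228666  0.01170554 -0.99566367] [555.5175061   0.        318.9513082]
[  23.10617573 -375.80358335  708.60966529] [ 0.57210929  0.41936272 -0.70485875] [449.71444864   0.         322.02335796]
{'time': 0.1, 'joint_pos': array([ 6.19142921e+01,  7.51164472e+00,  8.53237262e+01, -1.23561302e-04,
        8.72622461e+01, -4.89291176e+00]), 'qd': array([ 0.0920734 , -0.13124664, -0.10200514, -0.0959204 ,  0.09280574,
       -0.0540175 ]), 'joint_efforts': array([ 1.13033664e-03, -5.70957220e+01, -5.01938653e+01, -1.35002188e-04,
        8.25713680e-03,  2.98205543e-05]), 'tool_pos': array([236.01422625, 551.0320136 , 202.73379537]), 'tcp_rot': array([-1.79902728e+02, -8.20315047e-03,  1.56807203e+02]), 'ft_force': array([ 0.44625929, -0.7210187 ,  0.12238312]), 'wrist_torque': array([-0.0089831 , -0.05232823,  0.05041911]), 'finger_gap': 85.3688401227736}
```

View pics/top0.png

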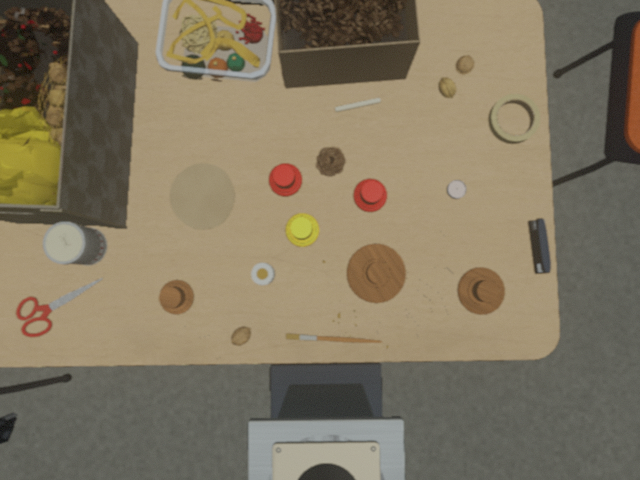

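View pics/scene0.png

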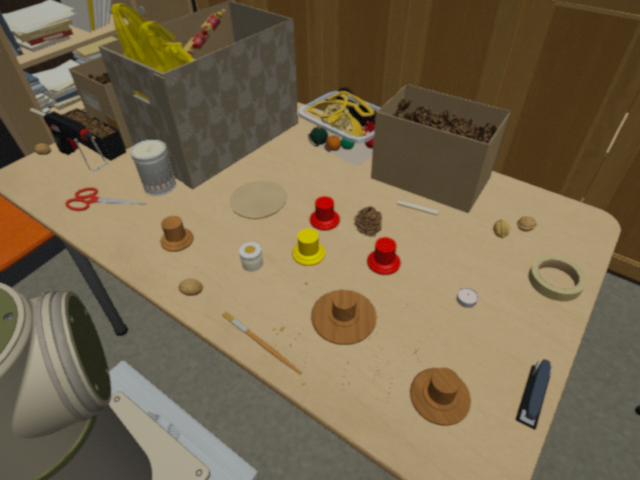

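The top view shows the large tier at (376,272), the medium at (481,290), the plain-wood small at (176,297), and the disc at (203,196). The tea light is at (457,189), the jar at (262,274) and the cone at (330,161). There are look-alikes, red at (286,180) and (370,195) and yellow at (302,230); the plain-wood piece at (176,297) is the small tier.

Run:
```python
from h import *
s=np.load('pics/top0.npz');b=np.load('pics/scene0.npz')
im=s['color'];print(proj(s,[0,0,0]),proj(s,[236,551,203]))
def crop(f,x,y,w,h,k):
    return cv2.resize(f[y:y+h,x:x+w,::-1],None,fx=k,fy=k,interpolation=cv2.INTER_CUBIC)
A=crop(im,150,265,60,60,6);A2=crop(im,340,235,180,90,4)
cv2.imwrite('pics/c_small.png',A);cv2.imwrite('pics/c_lm.png',A2)
hsv=cv2.cvtColor(im,cv2.COLOR_RGB2HSV)
for n,(u,v) in dict(large=(350,280),med=(465,300),small=(165,305),table=(240,150),disc=(203,196),tl=(457,189),jar=(255,270),post=(376,272)).items():print(n,hsv[v,u])
```

```text
[326.73884016 497.59983518] [  2.40511665 403.57886933]
large [ 15 139 128]
med [ 15 129 123]
small [ 15 129 127]
table [ 19  74 166]
disc [ 21  66 154]
tl [ 14  20 169]
jar [ 45   9 175]
post [ 15 130 133]
```

View pics/c_lm.png

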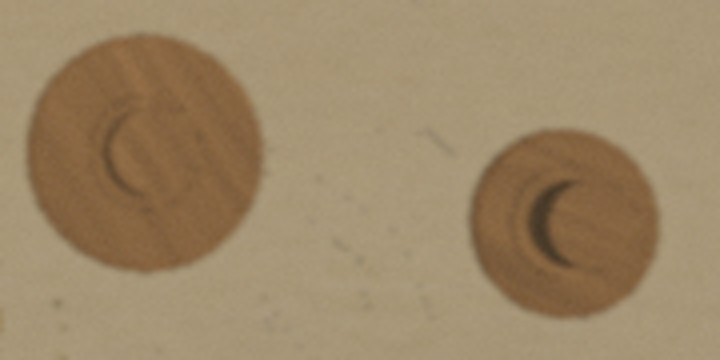

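View pics/c_small.png

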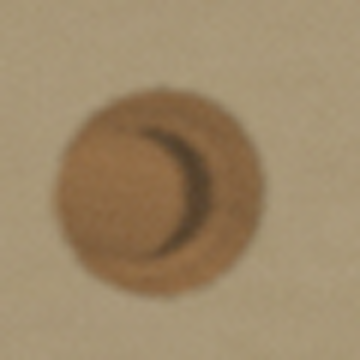

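```bash
cat > m.py <<'E'
from h import *
def blob(mask,seed,rad):
    m=np.zeros_like(mask);cv2.circle(m,seed,rad,255,-1);m&=mask
    c=max(cv2.findContours(m,cv2.RETR_EXTERNAL,cv2.CHAIN_APPROX_NONE)[0],key=cv2.contourArea)
    return cv2.convexHull(c)
def meas(s,mask,seed,rad,z,zd=None):
    c=blob(mask,seed,rad)
    W=np.array([ray(s,p[0][0],p[0][1],z)[:2] for p in c],np.float32)
    (x,y),(a,b),_=cv2.fitEllipse(W)
    return np.round([x,y,a,b],1)
def wood(s):
    h=cv2.cvtColor(cv2.GaussianBlur(s['color'],(3,3),0),cv2.COLOR_RGB2HSV)
    return ((h[:,:,1]>100)&(h[:,:,0]<25)).astype(np.uint8)*255
E
python3 - <<'E'
from m import *
s=np.load('pics/top0.npz');b=np.load('pics/scene0.npz')
for n,p,q,ra in[('large',(376,272),(344,317),45),('med',(481,290),(440,395),40),('small',(176,297),(177,235),27)]:
    print(n,meas(s,wood(s),p,ra,6),meas(b,wood(b),q,ra+5,6))
h=cv2.cvtColor(s['color'],cv2.COLOR_RGB2HSV);hb=cv2.cvtColor(b['color'],cv2.COLOR_RGB2HSV)
w=(h[:,:,1]<45).astype(np.uint8)*255;wb=(hb[:,:,1]<50).astype(np.uint8)*255
print('tl',meas(s,w,(457,189),16,8),meas(b,wb,(467,298),16,8))
print('jar',meas(s,w,(262,274),20,40))
print('cone',[ray(s,330,161,z).round() for z in(0,50)],'red',ray(s,370,195,20).round(),ray(s,286,180,20).round(),'yel',ray(s,302,230,20).round())
g=cv2.GaussianBlur(s['color'],(5,5),0)
L=cv2.cvtColor(g,cv2.COLOR_RGB2LAB).astype(float)
c=L[140:250,150:260];print(c[56,::6,0],c[56,::6,2])
v=cv2.resize(np.clip((c[:,:,0]-120)*4,0,255).astype(np.uint8),None,fx=5,fy=5);cv2.imwrite('pics/c_disc.png',v)
E
```

```text
large [ 452.2 -109.9  121.8  122.6] [ 451.7 -109.6  125.8  128.5]
med [ 412.  -326.4   96.    96.5] [ 412.5 -326.6   98.3  104.2]
small [408.8 307.6  70.2  71.1] [418.4 327.2  77.9 128.3]
tl [ 625.7 -283.6   39.    40.2] [ 626.7 -282.2   38.8   49.1]
jar [453.6 123.4  46.6  48.1]
cone [array([692., -19.,   0.]), array([681., -18.,  50.])] red [ 614. -101.   20.] [649.  74.  20.] yel [543.  42.  20.]
[160. 160. 159. 158. 150. 151. 152. 153. 154. 152. 150. 150. 150. 151.
 151. 162. 160. 160. 161.] [147. 147. 147. 146. 145. 145. 146. 146. 145. 146. 145. 145. 145. 146.
 145. 147. 147. 147. 147.]
```

View pics/c_disc.png

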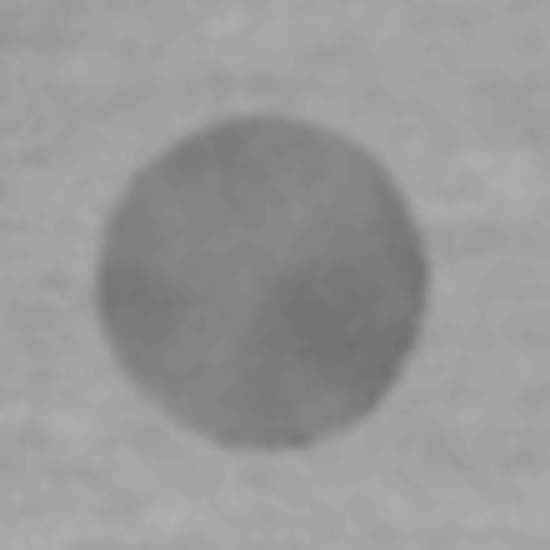

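```bash
cat >> m.py <<'E'
def discmask(s,seed,rad,d):
    L=cv2.cvtColor(cv2.GaussianBlur(s['color'],(5,5),0),cv2.COLOR_RGB2LAB)[:,:,0]
    m=np.zeros_like(L);cv2.circle(m,seed,rad,255,-1)
    t,_=cv2.threshold(L[m>0],0,255,cv2.THRESH_OTSU)
    return ((L<=t)*255).astype(np.uint8)
E
python3 - <<'E'
from m import *
s=np.load('pics/top0.npz');b=np.load('pics/scene0.npz')
print(meas(s,discmask(s,(203,196),42,0),(203,196),42,4))
m=discmask(b,(259,200),36,0);print(meas(b,m,(259,200),36,4))
# scene-only check of small: post top ellipse
for n,im,x,y,f in(('a',b['color'],150,205,'cs_small'),):
    cv2.imwrite('pics/'+f+'.png',cv2.resize(im[y:y+60,x:x+60,::-1],None,fx=7,fy=7,interpolation=cv2.INTER_CUBIC))
for P in([408.8,307.6,58],[408.8,307.6,0]):print((proj(b,P)-[150,205])*7,(proj(s,P)-[150,265])*6)
from scipy.spatial.transform import Rotation as R
q=sensors.sense();print(q['tool_pos'],q['tcp_rot'],R.from_euler('xyz',q['tcp_rot'],degrees=True).as_matrix().round(3))
E
```

```text
[620.5 254.1 139.3 145.3]
[618.5 252.6 140.1 152. ]
[149.20465212 116.95270767] [114.28615845 194.13684219]
[193.66002879 250.68573663] [161.04075105 189.54727746]
[236.01422625 551.0320136  202.73379537] [-1.79902728e+02 -8.20315047e-03  1.56807203e+02] [[-0.919  0.394 -0.001]
 [ 0.394  0.919 -0.002]
 [ 0.    -0.002 -1.   ]]
```

View pics/cs_small.png

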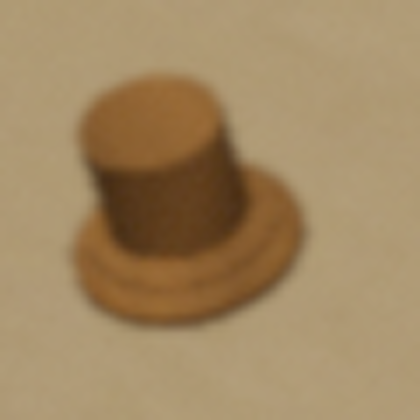

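```bash
cat > go.py <<'E'
import sys
from h import *
from scipy.spatial.transform import Rotation as R
def go(x,y,z,yaw=90,ref=None):
    q=sensors.sense();p=q['tool_pos'];A=R.from_euler('xyz',q['tcp_rot'],degrees=True)
    B=R.from_euler('xyz',[180,0,yaw],degrees=True)
    print('t',q['time'],p.round(1),q['tcp_rot'].round(2),'gap',q['finger_gap'].round(1),'F',q['ft_force'].round(1))
    print('shift m',(A.inv().apply(np.array([x,y,z])-p)/1000).round(4),'turn',(A.inv()*B).as_rotvec(degrees=True).round(2))
if __name__=='__main__': go(*map(float,sys.argv[1:]))
E
python3 go.py 452 -110 150
```

```text
Traceback (most recent call last):
  File "go.py", line 9, in <module>
    if __name__=='__main__': go(*map(float,sys.argv[1:]))
                             ~~^^^^^^^^^^^^^^^^^^^^^^^^^^
  File "go.py", line 7, in go
    print('t',q['time'],p.round(1),q['tcp_rot'].round(2),'gap',q['finger_gap'].round(1),'F',q['ft_force'].round(1))
                                                               ^^^^^^^^^^^^^^^^^^^^^
AttributeError: 'float' object has no attribute 'round'
```

```bash
sed -i "s/q\['finger_gap'\].round(1)/round(q['finger_gap'],1)/" go.py; python3 go.py 452 -110 150
```

```text
t 0.1 [236.  551.  202.7] [-1.7990e+02 -1.0000e-02  1.5681e+02] gap 85.4 F [ 0.4 -0.7  0.1]
shift m [-0.4589 -0.5225  0.0536] turn [-9.000e-02  5.000e-02  6.681e+01]
```

Request:
move_arm:
  rows:
    - [[-0.459,-0.5225,0.0535,0,0,66.8],[-0.459,-0.5225,0.0535,0,0,66.8],[-0.459,-0.5225,0.0535,0,0,66.8],[-0.459,-0.5225,0.0535,0,0,66.8],[-0.459,-0.5225,0.0535,0,0,66.8],[-0.459,-0.5225,0.0535,0,0,66.8],[-0.459,-0.5225,0.0535,0,0,66.8],[-0.459,-0.5225,0.0535,0,0,66.8],[-0.459,-0.5225,0.0535,0,0,66.8],[-0.459,-0.5225,0.0535,0,0,66.8],[-0.459,-0.5225,0.0535,0,0,66.8],[-0.459,-0.5225,0.0535,0,0,66.8],[-0.459,-0.5225,0.0535,0,0,66.8],[-0.459,-0.5225,0.0535,0,0,66.8],[-0.459,-0.5225,0.0535,0,0,66.8],[-0.459,-0.5225,0.0535,0,0,66.8],[-0.459,-0.5225,0.0535,0,0,66.8],[-0.459,-0.5225,0.0535,0,0,66.8],[-0.459,-0.5225,0.0535,0,0,66.8],[-0.459,-0.5225,0.0535,0,0,66.8]]
  grip: 1
  newtons: 40

```text
time: 2.1
tool_pos: [452.5, -108.7, 150.4]
tcp_rot: [180.0, 0.0, 90.1]
ft_force: [-0.4, -0.2, 0.5]
finger_gap: 85.1
```

```bash
python3 go.py 452 -110 30
```

```text
t 2.1 [ 452.5 -108.7  150.4] [1.7997e+02 1.0000e-02 9.0100e+01] gap 85.1 F [-0.4 -0.2  0.5]
shift m [-0.0013 -0.0006  0.1204] turn [0.03 0.01 0.1 ]
```

Request:
move_arm:
  rows:
    - [[0,0,0.03,0,0,0],[0,0,0.06,0,0,0],[0,0,0.09,0,0,0],[0,0,0.11,0,0,0],[0,0,0.12,0,0,0],[0,0,0.12,0,0,0],[0,0,0.12,0,0,0]]

```text
time: 2.8
tool_pos: [453.1, -109.6, 31.2]
tcp_rot: [179.9, 0.0, 90.0]
ft_force: [0.9, -0.8, 0.7]
finger_gap: 85.5
```

Request:
move_arm:
  rows:
    - [[0,0,0,0,0,0],[0,0,0,0,0,0],[0,0,0,0,0,0],[0,0,0,0,0,0],[0,0,0,0,0,0],[0,0,0,0,0,0],[0,0,0,0,0,0],[0,0,0,0,0,0],[0,0,0,0,0,0],[0,0,0,0,0,0]]
  grip: 0

```text
time: 3.8
tool_pos: [452.7, -109.6, 30.5]
tcp_rot: [180.0, 0.0, 90.0]
ft_force: [-1.2, 0.1, 5.8]
finger_gap: 0.2
```

```bash
python3 -c "
from h import *
snap('scene','s1');snap('top','t1')
import go;go.go(452,-110,130)"
```

```text
t 3.9 [ 452.6 -109.6   30.5] [1.7997e+02 1.0000e-02 9.0010e+01] gap 0.4 F [-1.3 -0.2  4.9]
shift m [-0.0004 -0.0006 -0.0995] turn [0.03 0.01 0.01]
```

View pics/s1.png

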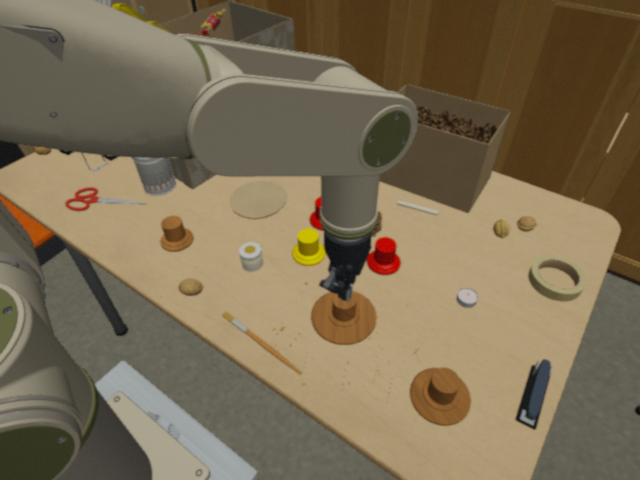

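```bash
python3 -c "
from h import *
print(r.tip_extent,[a for a in dir(r) if a[0]!='_'])
b=np.load('pics/s1.npz');print(proj(b,[452.6,-109.6,30.5]),proj(b,[452.6,-109.6,22.5]),proj(b,[452.6,-109.6,58]))
cv2.imwrite('pics/c1.png',cv2.resize(b['color'][220:350,280:410,::-1],None,fx=4.5,fy=4.5,interpolation=cv2.INTER_CUBIC))"
```

```text
8.0 ['PlanningError', 'tip_extent']
[343.98412147 307.14553667] [343.87495849 309.72718809] [344.37087696 297.99895766]
```

View pics/c1.png

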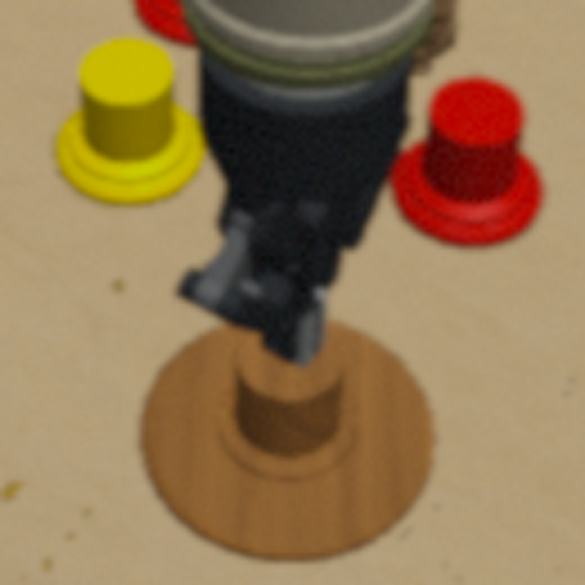

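View pics/t1.png

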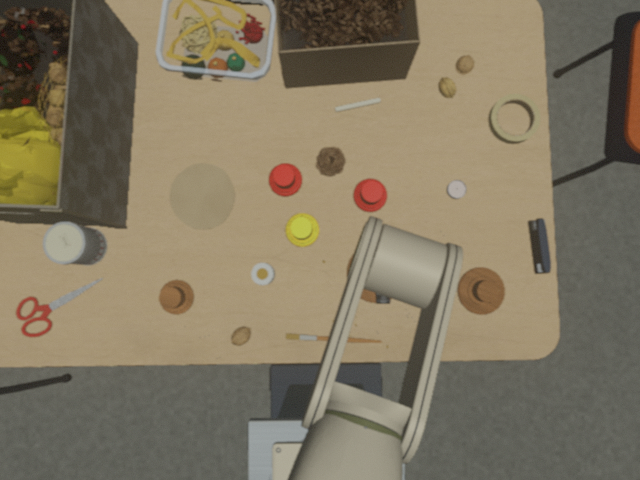

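The fingers closed to a 0 mm gap. In the scene crop the shut tips rest on top of the post, near (347,299), so they are at z≈58 while the state puts them at 22. I'll lift and measure the tip height from images before trusting either value.

Request:
move_arm:
  rows:
    - [[0,0,-0.02,0,0,0],[0,0,-0.04,0,0,0],[0,0,-0.07,0,0,0],[0,0,-0.1,0,0,0],[0,0,-0.1,0,0,0],[0,0,-0.1,0,0,0],[0,0,-0.1,0,0,0]]

```text
time: 4.6
tool_pos: [451.5, -109.2, 128.7]
tcp_rot: [-179.9, -0.0, 90.0]
ft_force: [-0.9, -0.7, 0.3]
finger_gap: 0.1
```

```bash
python3 -c "
from h import *
b=snap('scene','s2');q=sensors.sense();p=q['tool_pos'];print(p,q['ft_force'],q['finger_gap'],q['joint_pos'])
for z in(p[2]-8,p[2]+30,p[2]+60):print(z,(proj(b,[p[0],p[1],z])-[260,170])*5)
cv2.imwrite('pics/c2.png',cv2.resize(b['color'][170:330,260:420,::-1],None,fx=5,fy=5,interpolation=cv2.INTER_CUBIC)[:600])"
```

```text
[ 451.31136893 -109.10685472  128.5128387 ] [-0.07953458 -0.0676403   0.49179903] -0.135987164024143 [-1.99231561e+01 -1.10795047e+01  1.11363692e+02  1.74897139e-03
  7.98766741e+01 -1.99306303e+01]
120.51283870490161 [423.3309446  529.19197185]
158.5128387049016 [426.38191991 454.30810812]
188.5128387049016 [428.95017191 391.27232021]
```

View pics/c2.png

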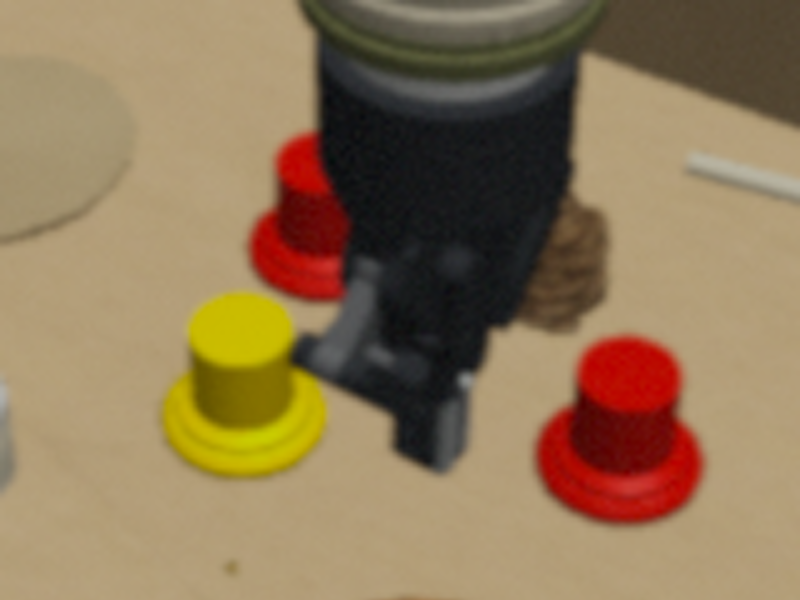

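The shut tip images at crop (430,460), i.e. z≈155, where the state implies 120. Contact with the post top agrees: true shut-tip z ≈ reported z + 27.5. So the fingers sit about 35 mm higher than stated, with xy consistent. I'll open and go deeper, watching the force.

Request:
move_arm:
  rows:
    - [[0,0,0,0,0,0],[0,0,0,0,0,0],[0,0,0,0,0,0],[0,0,0,0,0,0],[0,0,0,0,0,0],[0,0,0,0,0,0],[0,0,0.03,0,0,0],[0,0,0.06,0,0,0],[0,0,0.09,0,0,0],[0,0,0.1,0,0,0],[0,0,0.11,0,0,0],[0,0,0.12,0,0,0],[0,0,0.125,0,0,0],[0,0,0.13,0,0,0],[0,0,0.135,0,0,0],[0,0,0.136,0,0,0],[0,0,0.136,0,0,0]]
  grip: 1

```text
time: 6.35
tool_pos: [452.4, -109.5, -5.8]
tcp_rot: [-180.0, -0.0, 90.0]
ft_force: [0.4, -0.2, 0.4]
finger_gap: 85.5
```

```bash
python3 -c "
from h import *
b=snap('scene','s3');q=sensors.sense();p=q['tool_pos'];print(p,q['ft_force'],q['finger_gap'])
cv2.imwrite('pics/c3.png',cv2.resize(b['color'][230:350,270:420,::-1],None,fx=5,fy=5,interpolation=cv2.INTER_CUBIC)[:600])"
```

```text
[ 452.55339377 -109.58353901   -5.60395942] [0.12821863 0.3364827  0.10469316] 85.98325852682457
```

View pics/c3.png

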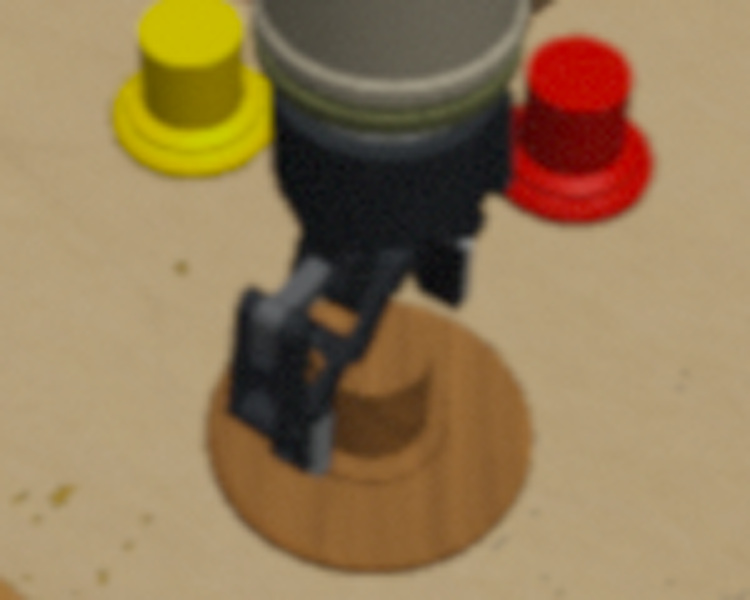

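The open fingers straddle the post with the near fingertip at crop (315,465), above the plate. Closing.

Request:
move_arm:
  rows:
    - [[0,0,0,0,0,0],[0,0,0,0,0,0],[0,0,0,0,0,0],[0,0,0,0,0,0],[0,0,0,0,0,0],[0,0,0,0,0,0],[0,0,0,0,0,0],[0,0,0,0,0,0]]
  grip: 0

```text
time: 7.2
tool_pos: [452.6, -109.6, -5.5]
tcp_rot: [180.0, 0.0, 90.0]
ft_force: [-2.4, -0.3, 6.0]
finger_gap: 43.1
```

```bash
python3 go.py 620 253.5 -1
```

```text
t 7.2 [ 452.6 -109.6   -5.5] [1.7999e+02 1.0000e-02 9.0010e+01] gap 43.1 F [-2.4 -0.3  6. ]
shift m [ 0.3631  0.1675 -0.0045] turn [0.01 0.01 0.01]
```

Request:
move_arm:
  rows:
    - [[0,0,-0.005,0,0,0],[0,0,-0.015,0,0,0],[0,0,-0.035,0,0,0],[0,0,-0.06,0,0,0],[0,0,-0.085,0,0,0],[0,0,-0.1,0,0,0],[0,0,-0.11,0,0,0],[0,0,-0.11,0,0,0],[0,0,-0.11,0,0,0]]

```text
time: 8.1
tool_pos: [452.1, -109.4, 103.7]
tcp_rot: [-180.0, -0.0, 90.0]
ft_force: [-0.0, 0.3, -2.5]
finger_gap: 43.2
```

```bash
python3 -c "
from m import *
b=snap('scene','s4');q=sensors.sense();p=q['tool_pos'];print(p,q['ft_force'],q['finger_gap'])
s=np.load('pics/top0.npz')
# disc edge points by radial gradient, circle fit
from scipy.optimize import least_squares
for s,c0 in((s,(620,254)),(np.load('pics/scene0.npz'),(620,254))):
  L=cv2.cvtColor(cv2.GaussianBlur(s['color'],(5,5),0),cv2.COLOR_RGB2LAB)[:,:,0].astype(np.float32)
  P=[]
  for a in np.arange(0,2*np.pi,.05):
    rr=np.arange(58,84,.5);X=[proj(s,[c0[0]+r_*np.cos(a),c0[1]+r_*np.sin(a),5]) for r_ in rr]
    X=np.array(X,np.float32);v=cv2.remap(L,X[None,:,0],X[None,:,1],1)[0]
    k=6;g=[v[i:i+k].mean()-v[i-k:i].mean() for i in range(k,len(v)-k)];i=int(np.argmax(g));P.append((c0[0]+rr[i+k]*np.cos(a),c0[1]+rr[i+k]*np.sin(a)))
  P=np.array(P);f=least_squares(lambda c:np.hypot(P[:,0]-c[0],P[:,1]-c[1])-c[2],[620,254,70],loss='soft_l1')
  print(f.x)
"
```

```text
[ 451.69565504 -109.26295029  103.16011075] [-0.75748155 -0.17594192 -1.42540037] 43.10979501071872
[620.41610653 254.20898411  70.97677223]
[619.13050335 253.72035694  72.91742605]
```

View pics/s4.png

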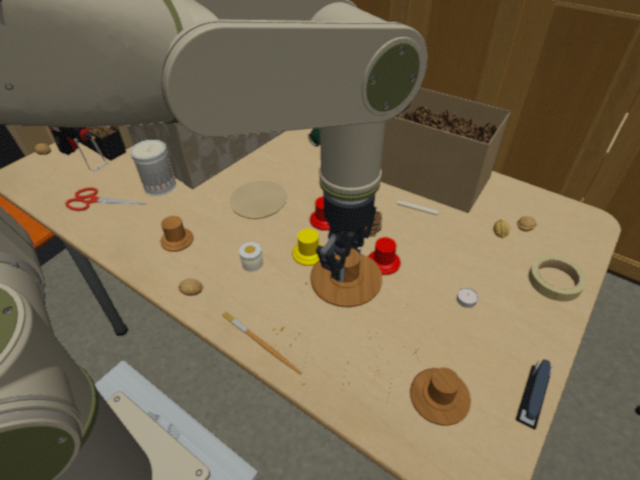

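The large tier hangs level in the gripper at (345,280). Now to the disc at (620,254); the two views agree within 1.3 mm.

Request:
move_arm:
  rows:
    - [[0.007,0.003,0,0,0,0],[0.022,0.01,0,0,0,0],[0.047,0.022,0,0,0,0],[0.076,0.035,0,0,0,0],[0.109,0.05,0,0,0,0],[0.142,0.065,0,0,0,0],[0.174,0.08,0,0,0,0],[0.207,0.095,0,0,0,0],[0.24,0.111,0,0,0,0],[0.273,0.126,0,0,0,0],[0.302,0.139,0,0,0,0],[0.327,0.151,0,0,0,0],[0.345,0.159,0,0,0,0],[0.356,0.164,0,0,0,0],[0.3635,0.1675,0,0,0,0],[0.3635,0.1675,0,0,0,0],[0.3635,0.1675,0,0,0,0],[0.3635,0.1675,0,0,0,0]]

```text
time: 9.95
tool_pos: [619.7, 253.1, 104.2]
tcp_rot: [-180.0, 0.0, 90.0]
ft_force: [0.5, -0.3, -1.1]
finger_gap: 43.0
```

```bash
python3 -c "
import go;go.go(620,254,1.5)
from h import *
b=snap('scene','s5');s=snap('top','t5')
"
```

```text
t 9.95 [619.7 253.1 104.2] [-1.7999e+02  2.0000e-02  8.9950e+01] gap 43.0 F [ 0.5 -0.3 -1.1]
shift m [0.0009 0.0003 0.1027] turn [-0.01  0.02 -0.05]
```

View pics/s5.png

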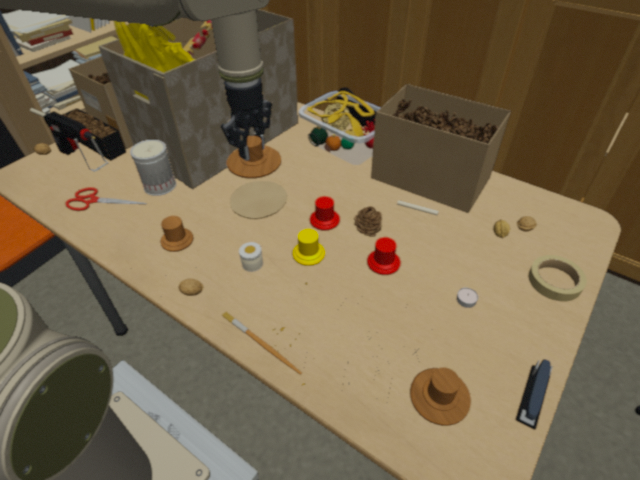

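```bash
python3 -c "
from m import *
b=np.load('pics/s5.npz')
m=np.zeros((480,640),np.uint8);h=cv2.cvtColor(b['color'],cv2.COLOR_RGB2HSV)
cv2.imwrite('pics/c5.png',cv2.resize(b['color'][100:220,200:310,::-1],None,fx=5,fy=5,interpolation=cv2.INTER_CUBIC))
for z in(100,110,122):
  P=np.array([proj(b,[619.9+62*np.cos(a),253.7+62*np.sin(a),z]) for a in np.arange(0,6.28,.1)]);print(z,((P.min(0)-[200,100])*5).round(),((P.max(0)-[200,100])*5).round())
"
```

```text
100 [133. 257.] [404. 416.]
110 [129. 239.] [402. 398.]
122 [125. 217.] [400. 376.]
```

View pics/c5.png

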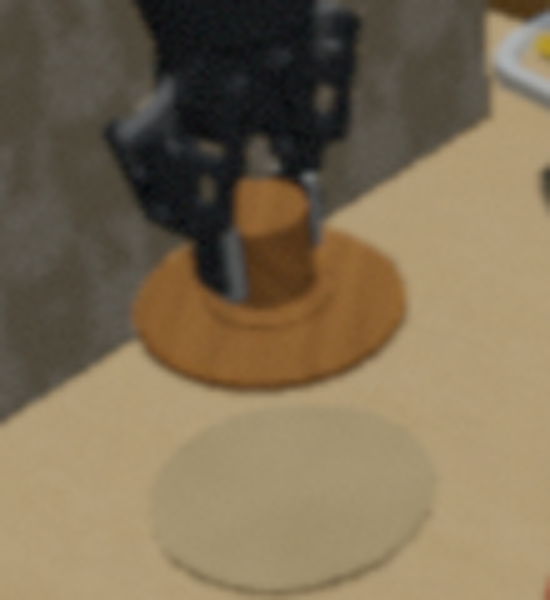

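Request:
move_arm:
  rows:
    - [[0.0005,0,0.01,0,0,0],[0.0005,0,0.03,0,0,0],[0.0005,0,0.055,0,0,0],[0.0005,0,0.08,0,0,0],[0.0005,0,0.092,0,0,0],[0.0005,0,0.098,0,0,0],[0.0005,0,0.1,0,0,0],[0.0005,0,0.1,0,0,0],[0.0005,0,0.1,0,0,0]]

```text
time: 10.95
tool_pos: [621.0, 254.9, 5.8]
tcp_rot: [179.9, -0.0, 90.0]
ft_force: [0.4, 0.0, -1.6]
finger_gap: 43.2
```

Request:
move_arm:
  rows:
    - [[0,0,0.001,0,0,0],[0,0,0.002,0,0,0],[0,0,0.003,0,0,0],[0,0,0.003,0,0,0]]

```text
time: 11.35
tool_pos: [619.7, 254.5, 1.0]
tcp_rot: [-180.0, 0.0, 90.0]
ft_force: [0.1, 0.3, -1.3]
finger_gap: 43.3
```

```bash
python3 -c "
from m import *
import go;go.go(620,254,0)
b=snap('scene','s6');cv2.imwrite('pics/c6.png',cv2.resize(b['color'][120:240,200:310,::-1],None,fx=5,fy=5,interpolation=cv2.INTER_CUBIC))
"
```

```text
t 11.35 [619.7 254.5   1. ] [-1.7999e+02  1.0000e-02  9.0010e+01] gap 43.3 F [ 0.1  0.3 -1.3]
shift m [-0.0005  0.0003  0.001 ] turn [-0.01  0.01  0.01]
```

View pics/c6.png

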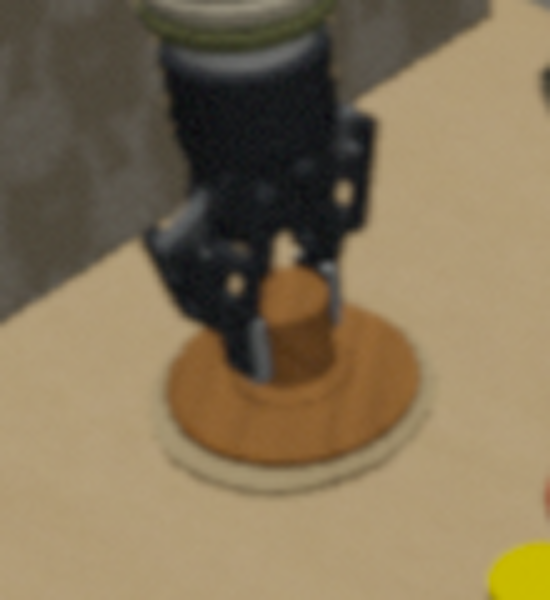

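Request:
move_arm:
  rows:
    - [[0,0,0.001,0,0,0],[0,0,0.0015,0,0,0],[0,0,0.002,0,0,0],[0,0,0.002,0,0,0]]

```text
time: 11.8
tool_pos: [619.9, 254.6, -0.1]
tcp_rot: [180.0, -0.0, 90.0]
ft_force: [-4.1, -1.3, 5.0]
finger_gap: 43.2
```

```bash
python3 -c "
from m import *
b=snap('scene','s7')
print(meas(b,wood(b),(258,200),34,11))
"
```

```text
[631.1 262.1 123.4 160.1]
```

Request:
move_arm:
  rows:
    - [[0,0,0,0,0,0],[0,0,0,0,0,0],[0,0,0,0,0,0],[0,0,0,0,0,0],[0,0,0,0,0,0],[0,0,0,0,0,0],[0,0,-0.01,0,0,0],[0,0,-0.03,0,0,0],[0,0,-0.06,0,0,0],[0,0,-0.1,0,0,0],[0,0,-0.14,0,0,0],[0,0,-0.15,0,0,0],[0,0,-0.15,0,0,0]]
  grip: 1

```text
time: 13.15
tool_pos: [621.9, 255.1, 153.4]
tcp_rot: [179.7, -0.1, 90.0]
ft_force: [0.3, 0.4, -0.3]
finger_gap: 85.1
```

```bash
python3 go.py 412 -326.5 105
```

```text
t 13.15 [621.9 255.1 153.4] [ 1.7965e+02 -1.1000e-01  9.0010e+01] gap 85.1 F [ 0.3  0.4 -0.3]
shift m [-0.5817 -0.2102  0.046 ] turn [ 0.35 -0.11  0.01]
```

Request:
move_arm:
  rows:
    - [[-0.03,-0.01,0,0,0,0],[-0.07,-0.025,0,0,0,0],[-0.581,-0.208,0.045,0,0,0],[-0.581,-0.208,0.045,0,0,0],[-0.581,-0.208,0.045,0,0,0],[-0.581,-0.208,0.045,0,0,0],[-0.581,-0.208,0.045,0,0,0],[-0.581,-0.208,0.045,0,0,0],[-0.581,-0.208,0.045,0,0,0],[-0.581,-0.208,0.045,0,0,0],[-0.581,-0.208,0.045,0,0,0],[-0.581,-0.208,0.045,0,0,0],[-0.581,-0.208,0.045,0,0,0],[-0.581,-0.208,0.045,0,0,0],[-0.581,-0.208,0.045,0,0,0],[-0.581,-0.208,0.045,0,0,0],[-0.581,-0.208,0.045,0,0,0],[-0.581,-0.208,0.045,0,0,0],[-0.581,-0.208,0.045,0,0,0],[-0.581,-0.208,0.045,0,0,0]]

```text
time: 15.15
tool_pos: [412.3, -326.1, 104.4]
tcp_rot: [180.0, 0.0, 90.1]
ft_force: [0.1, -0.6, -0.5]
finger_gap: 85.5
```

```bash
cat > fit.py <<'E'
from m import *
from scipy.optimize import least_squares
def circ(s,c0,R0,z,lo=12,hi=12,sign=1,ang=(0,2*np.pi),ch=0):
  L=cv2.cvtColor(cv2.GaussianBlur(s['color'],(3,3),0),cv2.COLOR_RGB2LAB)[:,:,ch].astype(np.float32)
  P=[]
  for a in np.arange(ang[0],ang[1],.05):
    rr=np.arange(R0-lo,R0+hi,.5)
    X=np.array([proj(s,[c0[0]+q*np.cos(a),c0[1]+q*np.sin(a),z]) for q in rr],np.float32)
    v=cv2.remap(L,X[None,:,0],X[None,:,1],1)[0];k=5
    g=[sign*(v[i:i+k].mean()-v[i-k:i].mean()) for i in range(k,len(v)-k)];i=int(np.argmax(g));P.append((c0[0]+rr[i+k]*np.cos(a),c0[1]+rr[i+k]*np.sin(a)))
  P=np.array(P);f=least_squares(lambda c:np.hypot(P[:,0]-c[0],P[:,1]-c[1])-c[2],[*c0,R0],loss='soft_l1',f_scale=1.)
  return f.x.round(1), round(float(np.median(abs(f.fun))),2)
E
python3 -c "
from fit import *
import go;go.go(412,-326.5,-5.5)
s=snap('top','t8');b=snap('scene','s8')
print('plate',circ(s,(620,254),62,17),circ(b,(620,254),62,17))
print('post top',circ(s,(620,254),22,63,lo=10,hi=10,sign=-1),)
cv2.imwrite('pics/c8.png',np.hstack([cv2.resize(x,(390,400),interpolation=cv2.INTER_CUBIC) for x in (s['color'][140:260,145:262,::-1],b['color'][140:240,210:308,::-1])]))
"
```

```text
t 15.15 [ 412.3 -326.1  104.4] [1.7999e+02 1.0000e-02 9.0060e+01] gap 85.5 F [ 0.1 -0.6 -0.5]
shift m [-0.0004 -0.0003  0.1099] turn [0.01 0.01 0.06]
plate (array([622.1, 253.1,  62.4]), 0.25) (array([617.1, 249.4,  63.5]), 0.84)
post top (array([621.9, 253.9,  20.8]), 1.01)
```

View pics/c8.png

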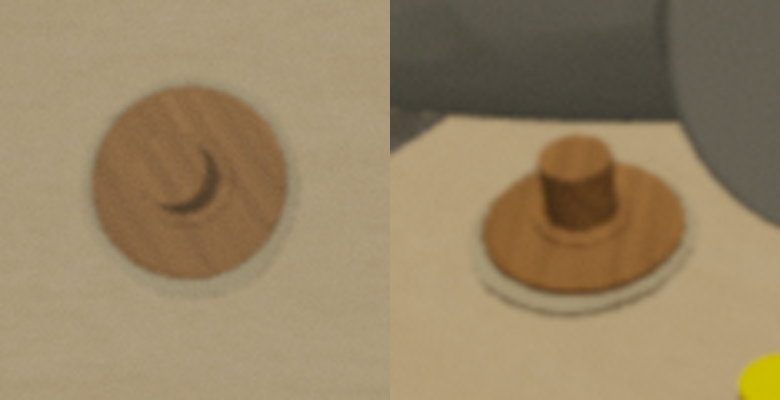

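The large tier sits on the disc with a rim all round. In the top view the plate is at (622,253) and the disc at (620.4,254.2), about 2 mm off. Now the medium tier, the plain-wood 98 mm piece at (481,290).

Request:
move_arm:
  rows:
    - [[0,0,0.03,0,0,0],[0,0,0.06,0,0,0],[0,0,0.085,0,0,0],[0,0,0.1,0,0,0],[0,0,0.108,0,0,0],[0,0,0.11,0,0,0],[0,0,0.11,0,0,0],[0,0,0.11,0,0,0]]

```text
time: 16.05
tool_pos: [412.8, -327.4, -4.4]
tcp_rot: [179.9, 0.1, 90.0]
ft_force: [0.2, -0.3, 0.3]
finger_gap: 85.5
```

Request:
move_arm:
  rows:
    - [[0,0,0,0,0,0],[0,0,0,0,0,0],[0,0,0,0,0,0],[0,0,0,0,0,0],[0,0,0,0,0,0],[0,0,0,0,0,0],[0,0,0,0,0,0],[0,0,0,0,0,0]]
  grip: 0

```text
time: 16.85
tool_pos: [412.3, -326.9, -5.2]
tcp_rot: [180.0, 0.0, 90.0]
ft_force: [-1.4, 1.2, 5.2]
finger_gap: 43.3
```

Request:
move_arm:
  rows:
    - [[0,0,-0.005,0,0,0],[0,0,-0.015,0,0,0],[0,0,-0.035,0,0,0],[0,0,-0.06,0,0,0],[0,0,-0.085,0,0,0],[0,0,-0.11,0,0,0],[0,0,-0.13,0,0,0],[0,0,-0.14,0,0,0],[0,0,-0.14,0,0,0],[0,0,-0.14,0,0,0]]

```text
time: 17.85
tool_pos: [411.6, -326.2, 133.5]
tcp_rot: [-180.0, -0.0, 90.0]
ft_force: [-0.3, 0.3, -1.8]
finger_gap: 43.3
```

```bash
python3 -c "
from fit import *
import go;go.go(620,254.5,134)
b=snap('scene','s9')"
```

```text
t 17.85 [ 411.6 -326.2  133.5] [-1.7997e+02 -3.0000e-02  9.0010e+01] gap 43.3 F [-0.3  0.3 -1.8]
shift m [ 5.807e-01  2.084e-01 -3.000e-04] turn [-0.03 -0.03  0.01]
```

View pics/s9.png

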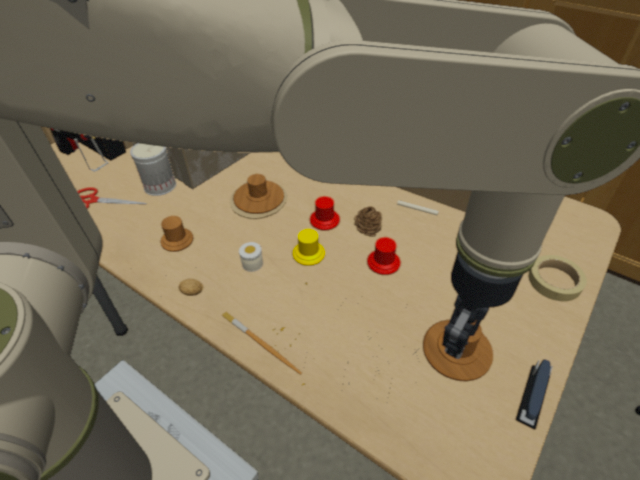

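Request:
move_arm:
  rows:
    - [[0.009,0.003,0,0,0,0],[0.026,0.009,0,0,0,0],[0.052,0.019,0,0,0,0],[0.084,0.03,0,0,0,0],[0.119,0.043,0,0,0,0],[0.157,0.056,0,0,0,0],[0.195,0.07,0,0,0,0],[0.232,0.083,0,0,0,0],[0.27,0.097,0,0,0,0],[0.308,0.11,0,0,0,0],[0.346,0.124,0,0,0,0],[0.383,0.137,0,0,0,0],[0.421,0.151,0,0,0,0],[0.456,0.163,0,0,0,0],[0.488,0.174,0,0,0,0],[0.517,0.185,0,0,0,0],[0.543,0.194,0,0,0,0],[0.563,0.201,0,0,0,0],[0.575,0.206,0,0,0,0],[0.581,0.2075,0,0,0,0]]

```text
time: 19.9
tool_pos: [618.7, 255.6, 133.0]
tcp_rot: [-179.9, 0.0, 90.1]
ft_force: [-0.7, 0.1, -1.9]
finger_gap: 43.2
```

Request:
move_arm:
  rows:
    - [[0,0,0,0,0,0],[0,0,0,0,0,0],[0,0,0,0,0,0],[0,0,0,0,0,0],[0,0,0,0,0,0]]

```text
time: 20.4
tool_pos: [619.4, 253.9, 134.4]
tcp_rot: [180.0, -0.0, 90.0]
ft_force: [-0.1, 0.4, -0.1]
finger_gap: 43.1
```

```bash
python3 go.py 620 254.5 60
```

```text
t 20.4 [619.4 253.9 134.4] [179.99  -0.    89.97] gap 43.1 F [-0.1  0.4 -0.1]
shift m [0.0005 0.0006 0.0744] turn [ 0.01 -0.   -0.03]
```

Request:
move_arm:
  rows:
    - [[0,0.0005,0.008,0,0,0],[0,0.0005,0.022,0,0,0],[0,0.0005,0.04,0,0,0],[0,0.0005,0.056,0,0,0],[0,0.0005,0.066,0,0,0],[0,0.0005,0.071,0,0,0],[0,0.0005,0.073,0,0,0],[0,0.0005,0.073,0,0,0],[0,0.0005,0.073,0,0,0],[0,0.0005,0.073,0,0,0],[0,0.0005,0.073,0,0,0]]

```text
time: 21.5
tool_pos: [620.3, 254.7, 61.9]
tcp_rot: [179.9, -0.0, 90.0]
ft_force: [0.4, -1.1, 0.0]
finger_gap: 43.1
```

```bash
python3 -c "
from fit import *
import go;go.go(620,254.5,58)
b=snap('scene','s10');cv2.imwrite('pics/c10.png',cv2.resize(b['color'][110:230,200:310,::-1],None,fx=5,fy=5,interpolation=cv2.INTER_CUBIC))
for c in((620,254),(622,253)):
  for R,z in((49,63),(22,63),(62,5)):
    P=np.array([proj(b,[c[0]+R*np.cos(a),c[1]+R*np.sin(a),z]) for a in np.arange(0,6.28,.1)]);print(R,z,((P.min(0)-[200,110])*5).round(),((P.max(0)-[200,110])*5).round())
"
```

```text
t 21.5 [620.3 254.7  61.9] [ 1.7994e+02 -2.0000e-02  9.0010e+01] gap 43.1 F [ 0.4 -1.1  0. ]
shift m [-0.0002 -0.0003  0.0039] turn [ 0.06 -0.02  0.01]
49 63 [173. 286.] [382. 413.]
22 63 [231. 319.] [324. 376.]
62 5 [163. 365.] [418. 527.]
49 63 [177. 285.] [386. 411.]
22 63 [235. 318.] [329. 375.]
62 5 [168. 363.] [422. 525.]
```

View pics/c10.png

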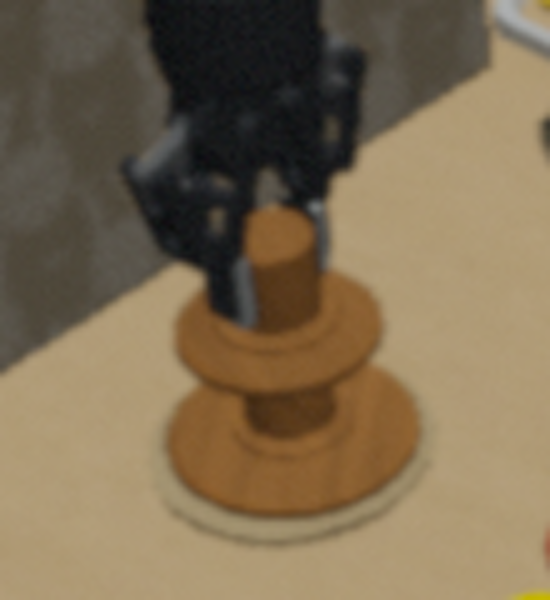

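Request:
move_arm:
  rows:
    - [[0,0,0.001,0,0,0],[0,0,0.002,0,0,0],[0,0,0.003,0,0,0],[0,0,0.0035,0,0,0],[0,0,0.0035,0,0,0]]

```text
time: 22.05
tool_pos: [619.8, 254.5, 58.2]
tcp_rot: [180.0, 0.0, 90.0]
ft_force: [-2.9, 0.2, 4.3]
finger_gap: 42.9
```

Request:
move_arm:
  rows:
    - [[0,0,0,0,0,0],[0,0,0,0,0,0],[0,0,0,0,0,0],[0,0,0,0,0,0],[0,0,0,0,0,0],[0,0,0,0,0,0],[0,0,-0.008,0,0,0],[0,0,-0.025,0,0,0],[0,0,-0.05,0,0,0],[0,0,-0.08,0,0,0],[0,0,-0.1,0,0,0],[0,0,-0.11,0,0,0],[0,0,-0.11,0,0,0],[0,0,-0.11,0,0,0]]
  grip: 1

```text
time: 23.45
tool_pos: [619.6, 254.4, 167.2]
tcp_rot: [-180.0, 0.0, 90.0]
ft_force: [-0.0, 0.2, -0.2]
finger_gap: 85.4
```

```bash
python3 go.py 409 307.5 100
```

```text
t 23.45 [619.6 254.4 167.2] [-1.7997e+02  1.0000e-02  9.0010e+01] gap 85.4 F [-0.   0.2 -0.2]
shift m [ 0.0531 -0.2106  0.0673] turn [-0.03  0.01  0.01]
```

Request:
move_arm:
  rows:
    - [[0.01,-0.035,0,0,0,0],[0.02,-0.08,0,0,0,0],[0.03,-0.12,0,0,0,0],[0.04,-0.16,0.02,0,0,0],[0.05,-0.2,0.05,0,0,0],[0.053,-0.2105,0.067,0,0,0],[0.053,-0.2105,0.067,0,0,0],[0.053,-0.2105,0.067,0,0,0],[0.053,-0.2105,0.067,0,0,0],[0.053,-0.2105,0.067,0,0,0]]

```text
time: 24.45
tool_pos: [411.2, 307.6, 102.1]
tcp_rot: [179.9, -0.1, 89.9]
ft_force: [-0.1, 0.6, 0.2]
finger_gap: 85.6
```

```bash
python3 -c "
from fit import *
import go;go.go(409,307.5,-5.5)
s=snap('top','t11');b=snap('scene','s11')
print('large',circ(s,(622,253),62,17,8,8))
print('med',circ(s,(622,253),49,75,8,8))
"
```

```text
t 24.45 [411.2 307.6 102.1] [ 1.7989e+02 -6.0000e-02  8.9940e+01] gap 85.6 F [-0.1  0.6  0.2]
shift m [-0.0002 -0.0024  0.1075] turn [ 0.11 -0.06 -0.06]
large (array([622.7, 254.2,  63.1]), 1.19)
med (array([621.2, 252.5,  50.7]), 0.5)
```

View pics/t11.png

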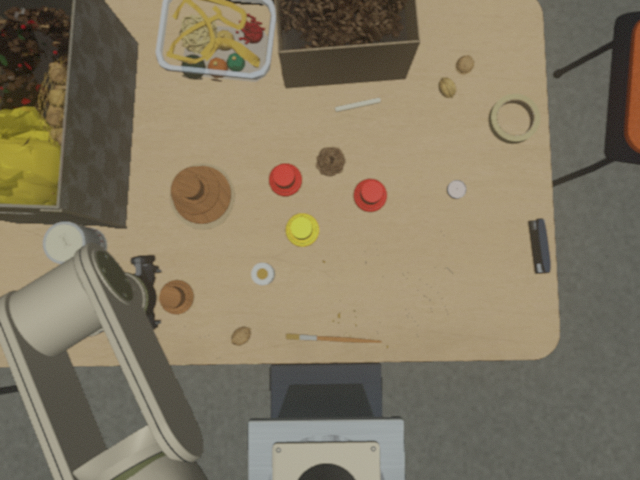

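View pics/s11.png

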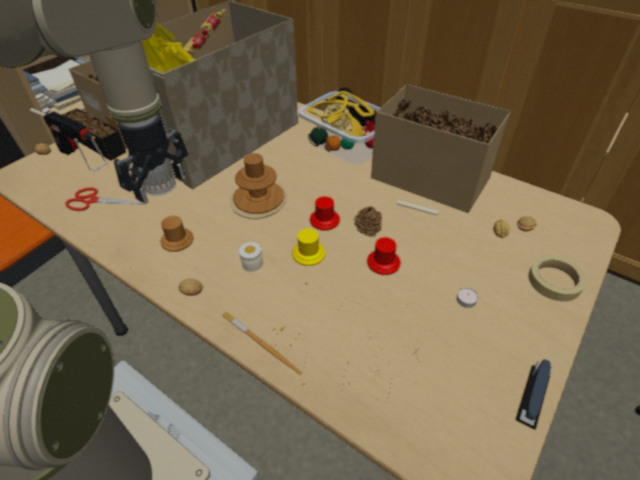

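The medium tier reads (621,252.5) against the large at (622,253.5), and it stands level. Now the small tier; the earlier crop confirmed the plain-wood one at (176,297), not a red or yellow one.

Request:
move_arm:
  rows:
    - [[0,0,0.02,0,0,0],[0,0,0.05,0,0,0],[0,0,0.08,0,0,0],[0,0,0.096,0,0,0],[0,0,0.104,0,0,0],[0,0,0.106,0,0,0],[0,0,0.106,0,0,0],[0,0,0.106,0,0,0],[0,0,0.106,0,0,0]]

```text
time: 25.45
tool_pos: [410.3, 308.0, -4.1]
tcp_rot: [179.9, -0.1, 90.0]
ft_force: [-0.4, 0.1, -0.7]
finger_gap: 85.3
```

```bash
python3 -c "
from fit import *
import go;go.go(409,307.5,-5.5)
b=snap('scene','s12');cv2.imwrite('pics/c12.png',cv2.resize(b['color'][160:270,120:230,::-1],None,fx=5,fy=5,interpolation=cv2.INTER_CUBIC))"
```

```text
t 25.45 [410.3 308.   -4.1] [ 1.799e+02 -6.000e-02  9.001e+01] gap 85.3 F [-0.4  0.1 -0.7]
shift m [-0.0005 -0.0013  0.0014] turn [ 0.1  -0.06  0.01]
```

View pics/c12.png

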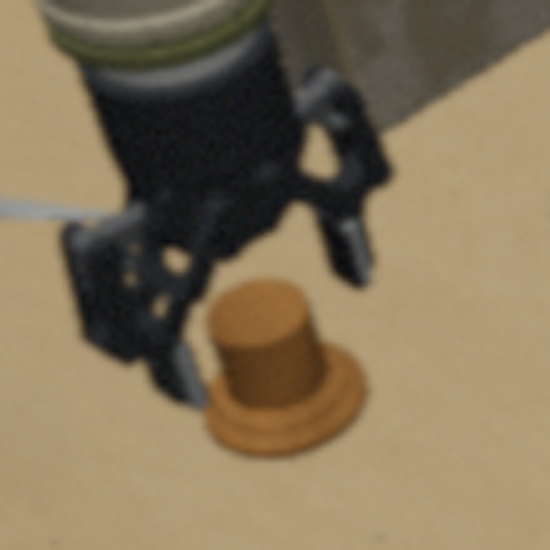

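Request:
move_arm:
  rows:
    - [[0,0,0.001,0,0,0],[0,0,0.001,0,0,0],[0,0,0.001,0,0,0],[0,0,0.001,0,0,0],[0,0,0.001,0,0,0],[0,0,0.001,0,0,0],[0,0,0.001,0,0,0],[0,0,0.001,0,0,0]]
  grip: 0

```text
time: 26.3
tool_pos: [409.5, 307.6, -6.1]
tcp_rot: [180.0, -0.0, 90.0]
ft_force: [-0.2, 0.2, 4.0]
finger_gap: 43.0
```

Request:
move_arm:
  rows:
    - [[0,0,-0.005,0,0,0],[0,0,-0.015,0,0,0],[0,0,-0.035,0,0,0],[0,0,-0.06,0,0,0],[0,0,-0.09,0,0,0],[0,0,-0.12,0,0,0],[0,0,-0.15,0,0,0],[0,0,-0.18,0,0,0],[0,0,-0.195,0,0,0],[0,0,-0.2,0,0,0],[0,0,-0.2,0,0,0],[0,0,-0.2,0,0,0]]

```text
time: 27.5
tool_pos: [408.6, 307.0, 191.9]
tcp_rot: [-179.9, 0.1, 90.0]
ft_force: [1.3, 0.3, -0.7]
finger_gap: 43.0
```

```bash
python3 go.py 620 254.5 195
```

```text
t 27.5 [408.6 307.  191.9] [-1.7987e+02  8.0000e-02  9.0000e+01] gap 43.0 F [ 1.3  0.3 -0.7]
shift m [-0.0525  0.2114 -0.0035] turn [-0.13  0.08  0.  ]
```

Request:
move_arm:
  rows:
    - [[-0.002,0.007,0,0,0,0],[-0.006,0.022,0,0,0,0],[-0.012,0.047,0,0,0,0],[-0.019,0.077,0,0,0,0],[-0.027,0.107,0,0,0,0],[-0.034,0.137,0,0,0,0],[-0.042,0.165,0,0,0,0],[-0.047,0.188,0,0,0,0],[-0.051,0.202,0,0,0,0],[-0.053,0.2105,0,0,0,0],[-0.053,0.2105,0,0,0,0],[-0.053,0.2105,0,0,0,0],[-0.053,0.2105,0,0,0,0],[-0.053,0.2105,0,0,0,0]]

```text
time: 28.9
tool_pos: [619.4, 254.9, 193.9]
tcp_rot: [180.0, -0.0, 90.0]
ft_force: [0.2, 0.6, -0.1]
finger_gap: 43.0
```

```bash
python3 go.py 620 254.5 119
```

```text
t 28.9 [619.4 254.9 193.9] [ 1.7999e+02 -1.0000e-02  9.0050e+01] gap 43.0 F [ 0.2  0.6 -0.1]
shift m [-0.0004  0.0006  0.0749] turn [ 0.01 -0.01  0.05]
```

Request:
move_arm:
  rows:
    - [[0,0.0005,0.008,0,0,0],[0,0.0005,0.022,0,0,0],[0,0.0005,0.04,0,0,0],[0,0.0005,0.056,0,0,0],[0,0.0005,0.066,0,0,0],[0,0.0005,0.072,0,0,0],[0,0.0005,0.075,0,0,0],[0,0.0005,0.075,0,0,0],[0,0.0005,0.075,0,0,0],[0,0.0005,0.075,0,0,0],[0,0.0005,0.075,0,0,0]]

```text
time: 30.0
tool_pos: [620.8, 254.7, 119.5]
tcp_rot: [179.9, -0.0, 90.0]
ft_force: [0.1, 0.2, -0.4]
finger_gap: 43.4
```

```bash
python3 -c "
from fit import *
import go;go.go(620,254.5,115)
b=snap('scene','s13');cv2.imwrite('pics/c13.png',cv2.resize(b['color'][90:220,200:310,::-1],None,fx=4.5,fy=4.5,interpolation=cv2.INTER_CUBIC))
c=(621.5,253)
for R,z in((36,121),(49,75),(22,121),(62,17)):
    P=np.array([proj(b,[c[0]+R*np.cos(a),c[1]+R*np.sin(a),z]) for a in np.arange(0,6.28,.1)]);print(R,z,((P.min(0)-[200,90])*4.5).round(),((P.max(0)-[200,90])*4.5).round())"
```

```text
t 30.0 [620.8 254.7 119.5] [ 1.7994e+02 -2.0000e-02  9.0010e+01] gap 43.4 F [ 0.1  0.2 -0.4]
shift m [-0.0002 -0.0008  0.0045] turn [ 0.06 -0.02  0.01]
36 121 [168. 269.] [312. 352.]
49 75 [156. 328.] [345. 442.]
22 121 [196. 285.] [284. 335.]
62 17 [147. 400.] [378. 546.]
```

View pics/c13.png

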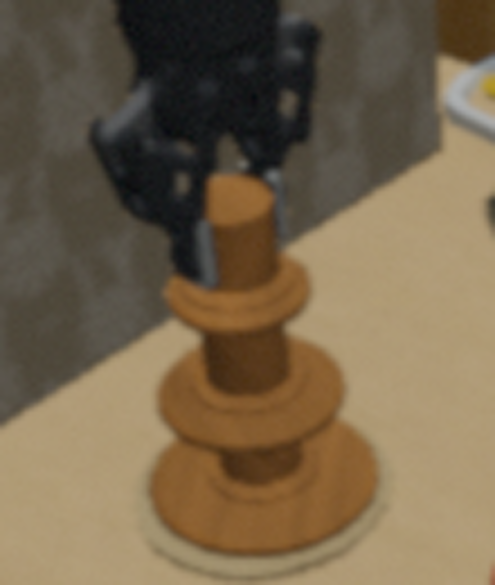

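Request:
move_arm:
  rows:
    - [[0,0,0.001,0,0,0],[0,0,0.002,0,0,0],[0,0,0.003,0,0,0],[0,0,0.004,0,0,0],[0,0,0.004,0,0,0]]

```text
time: 30.55
tool_pos: [620.4, 254.5, 115.3]
tcp_rot: [180.0, -0.0, 90.0]
ft_force: [-1.6, -0.7, 3.7]
finger_gap: 43.4
```

Request:
move_arm:
  rows:
    - [[0,0,0,0,0,0],[0,0,0,0,0,0],[0,0,0,0,0,0],[0,0,0,0,0,0],[0,0,0,0,0,0],[0,0,0,0,0,0],[0,0,-0.008,0,0,0],[0,0,-0.025,0,0,0],[0,0,-0.05,0,0,0],[0,0,-0.075,0,0,0],[0,0,-0.085,0,0,0],[0,0,-0.09,0,0,0],[0,0,-0.09,0,0,0],[0,0,-0.09,0,0,0]]
  grip: 1

```text
time: 31.95
tool_pos: [619.8, 254.3, 203.3]
tcp_rot: [-179.9, 0.0, 90.0]
ft_force: [0.3, -0.4, -0.1]
finger_gap: 85.5
```

```bash
python3 go.py 626 -283 70
```

```text
t 31.95 [619.8 254.3 203.3] [-1.799e+02  3.000e-02  9.000e+01] gap 85.5 F [ 0.3 -0.4 -0.1]
shift m [-0.5372  0.0064  0.1337] turn [-0.1   0.03  0.  ]
```

Request:
move_arm:
  rows:
    - [[-0.03,0,0,0,0,0],[-0.075,0,0,0,0,0],[-0.12,0.002,0,0,0,0],[-0.537,0.0065,0.1335,0,0,0],[-0.537,0.0065,0.1335,0,0,0],[-0.537,0.0065,0.1335,0,0,0],[-0.537,0.0065,0.1335,0,0,0],[-0.537,0.0065,0.1335,0,0,0],[-0.537,0.0065,0.1335,0,0,0],[-0.537,0.0065,0.1335,0,0,0],[-0.537,0.0065,0.1335,0,0,0],[-0.537,0.0065,0.1335,0,0,0],[-0.537,0.0065,0.1335,0,0,0],[-0.537,0.0065,0.1335,0,0,0],[-0.537,0.0065,0.1335,0,0,0],[-0.537,0.0065,0.1335,0,0,0],[-0.537,0.0065,0.1335,0,0,0]]

```text
time: 33.65
tool_pos: [627.5, -281.3, 71.8]
tcp_rot: [180.0, 0.0, 90.1]
ft_force: [0.4, -1.0, -0.5]
finger_gap: 85.2
```

```bash
python3 -c "
from fit import *
import go;go.go(626,-283,-29)
s=snap('top','t14');b=snap('scene','s14')
for n,R,z in(('large',62,17),('med',49,75),('small',36,133)):print(n,circ(s,(622,253),R,z,6,6))
s0=np.load('pics/top0.npz');b0=np.load('pics/scene0.npz')
print('tl top',circ(s0,(626,-283),19.5,16,8,8,-1),circ(b0,(626,-283),19.5,16,8,8,-1))
cv2.imwrite('pics/c14.png',cv2.resize(b['color'][200:350,380:560,::-1],None,fx=4,fy=4,interpolation=cv2.INTER_CUBIC))"
```

```text
t 33.65 [ 627.5 -281.3   71.8] [1.7996e+02 1.0000e-02 9.0100e+01] gap 85.2 F [ 0.4 -1.  -0.5]
shift m [-0.0017 -0.0016  0.1008] turn [0.04 0.01 0.1 ]
large (array([622. , 253.2,  62.4]), 0.41)
med (array([621.8, 253.1,  51.2]), 0.74)
small (array([621.4, 252.4,  38.3]), 0.54)
tl top (array([ 624.1, -281.6,   17.3]), 0.13) (array([ 621.9, -283. ,   17.5]), 0.35)
```

View pics/c14.png

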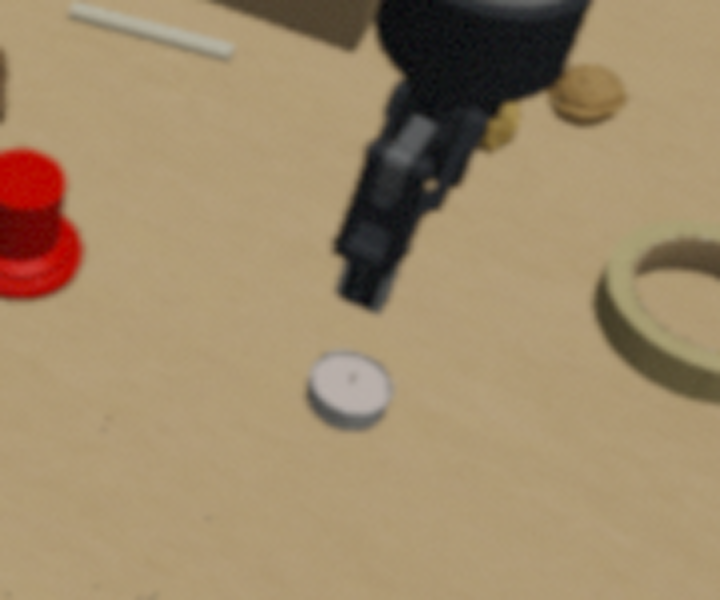

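View pics/t14.png

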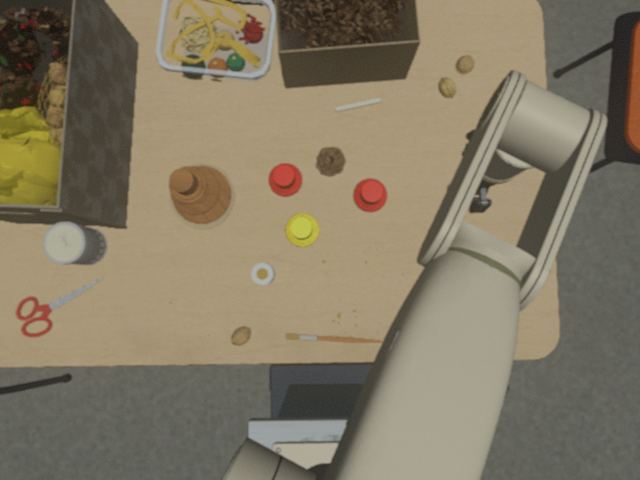

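View pics/s14.png

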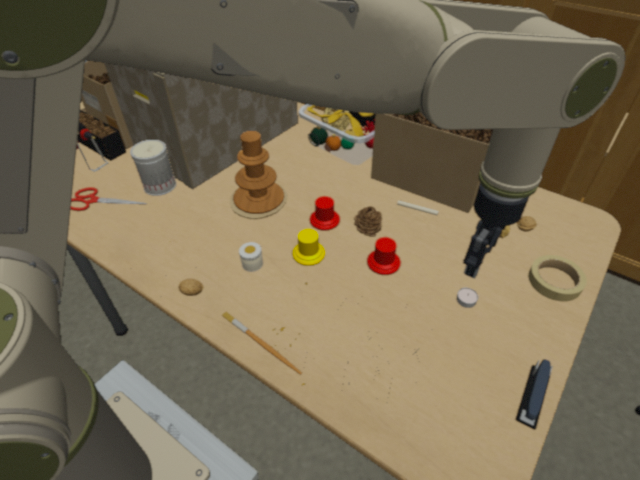

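All three tiers line up in the top view at (622,253), (622,253) and (621,252). The tea light is at about (624.5,-282.5). I'll descend partway and check the fingertip height.

Request:
move_arm:
  rows:
    - [[0,-0.001,0.03,0,0,0],[0,-0.0015,0.06,0,0,0],[0,-0.002,0.08,0,0,0],[0,-0.002,0.088,0,0,0],[0,-0.002,0.09,0,0,0],[0,-0.002,0.09,0,0,0],[0,-0.002,0.09,0,0,0],[0,-0.002,0.09,0,0,0]]

```text
time: 34.55
tool_pos: [626.1, -283.1, -17.0]
tcp_rot: [179.9, 0.1, 90.0]
ft_force: [0.0, 1.1, 1.1]
finger_gap: 85.4
```

```bash
python3 -c "
from fit import *
import go;go.go(624.5,-282.5,-28)
b=snap('scene','s15')
p=sensors.sense()['tool_pos']
for x in(-43,43):
  for z in(0,12,20):print(x,z,((proj(b,[p[0]+x,p[1],z])-[400,220])*5).round())
cv2.imwrite('pics/c15.png',cv2.resize(b['color'][220:330,400:540,::-1],None,fx=5,fy=5,interpolation=cv2.INTER_CUBIC))"
```

```text
t 34.55 [ 626.1 -283.1  -17. ] [1.7987e+02 7.0000e-02 9.0010e+01] gap 85.4 F [0.  1.1 1.1]
shift m [ 0.0006 -0.0016  0.011 ] turn [0.13 0.07 0.01]
-43 0 [285. 471.]
-43 12 [292. 453.]
-43 20 [296. 440.]
43 0 [373. 328.]
43 12 [380. 309.]
43 20 [385. 296.]
```

View pics/c15.png

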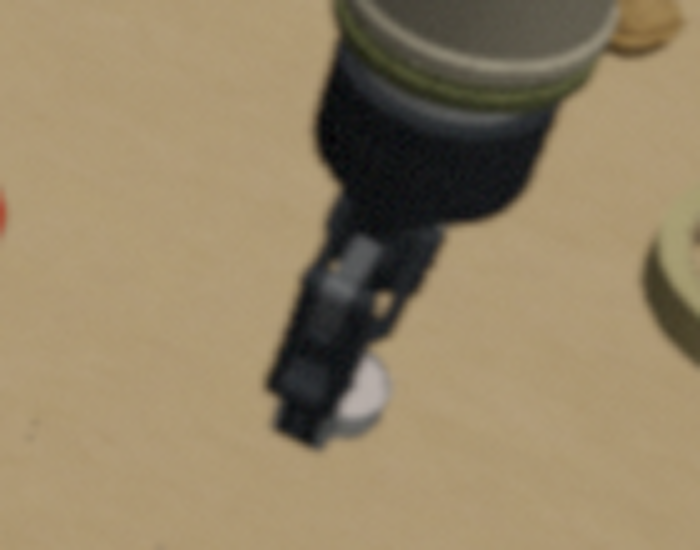

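The near fingertip at crop (300,438) means z≈20, as predicted. I'll lower 10 mm and close with a gentle 20 N.

Request:
move_arm:
  rows:
    - [[0,-0.001,0.004,0,0,0],[0,-0.001,0.008,0,0,0],[0,-0.001,0.0095,0,0,0],[0,-0.001,0.0095,0,0,0],[0,-0.001,0.0095,0,0,0]]
  newtons: 20

```text
time: 35.1
tool_pos: [623.8, -282.5, -28.5]
tcp_rot: [-180.0, -0.0, 90.0]
ft_force: [-0.4, -0.7, 0.4]
finger_gap: 85.1
```

Request:
move_arm:
  rows:
    - [[0,0,0,0,0,0],[0,0,0,0,0,0],[0,0,0,0,0,0],[0,0,0,0,0,0],[0,0,0,0,0,0],[0,0,0,0,0,0],[0,0,0,0,0,0],[0,0,0,0,0,0]]
  grip: 0

```text
time: 35.9
tool_pos: [624.1, -282.6, -28.0]
tcp_rot: [180.0, 0.0, 90.0]
ft_force: [1.2, -0.2, 2.2]
finger_gap: 38.0
```

```bash
python3 -c "
from fit import *
import go;go.go(620,254.5,180)
b=snap('scene','s16')
cv2.imwrite('pics/c16.png',cv2.resize(b['color'][220:330,400:540,::-1],None,fx=5,fy=5,interpolation=cv2.INTER_CUBIC))"
```

```text
t 35.9 [ 624.1 -282.6  -28. ] [1.7997e+02 1.0000e-02 9.0010e+01] gap 38.0 F [ 1.2 -0.2  2.2]
shift m [ 0.5371 -0.004  -0.2082] turn [0.03 0.01 0.01]
```

View pics/c16.png

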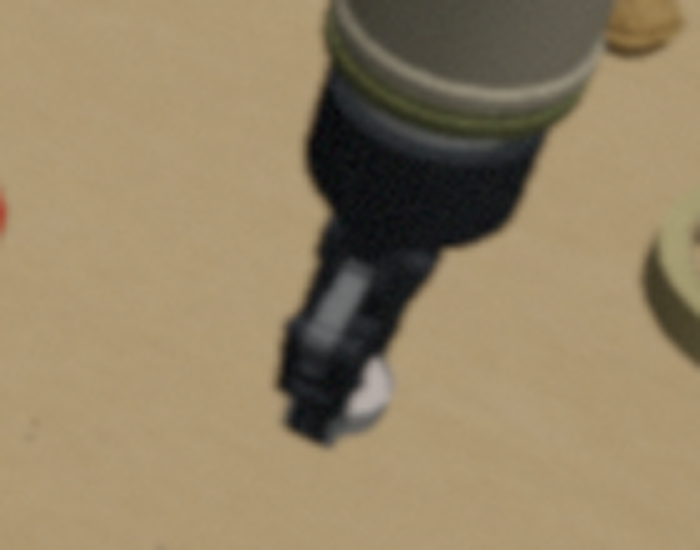

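Request:
move_arm:
  rows:
    - [[0,0,-0.005,0,0,0],[0,0,-0.015,0,0,0],[0,0,-0.03,0,0,0],[0,0,-0.055,0,0,0],[0,0,-0.085,0,0,0],[0,0,-0.115,0,0,0],[0,0,-0.145,0,0,0],[0,0,-0.175,0,0,0],[0,0,-0.2,0,0,0],[0,0,-0.218,0,0,0],[0,0,-0.226,0,0,0],[0,0,-0.23,0,0,0],[0,0,-0.23,0,0,0],[0,0,-0.23,0,0,0]]

```text
time: 37.35
tool_pos: [623.3, -282.2, 200.3]
tcp_rot: [-179.9, -0.1, 90.0]
ft_force: [-0.4, -0.1, -0.3]
finger_gap: 38.1
```

```bash
python3 -c "
from fit import *
import go;go.go(620,254.5,200)
b=snap('scene','s17')
cv2.imwrite('pics/c17.png',cv2.resize(b['color'][110:250,380:540,::-1],None,fx=4,fy=4,interpolation=cv2.INTER_CUBIC))"
```

```text
t 37.35 [ 623.3 -282.2  200.3] [-1.799e+02 -6.000e-02  9.001e+01] gap 38.1 F [-0.4 -0.1 -0.3]
shift m [ 0.5367 -0.0033  0.0008] turn [-0.1  -0.06  0.01]
```

View pics/c17.png

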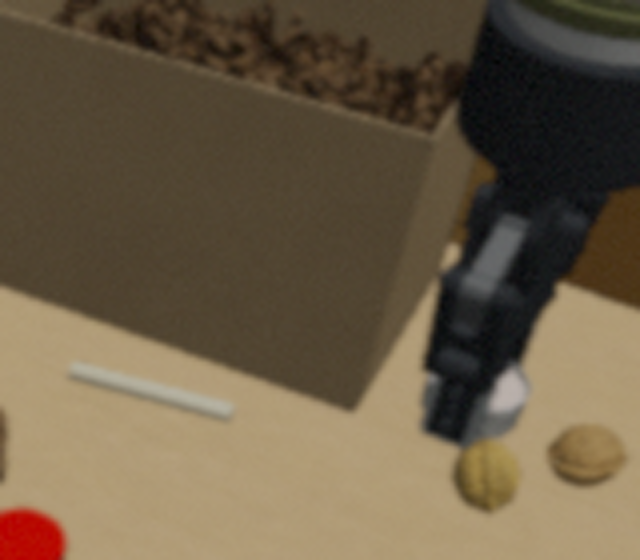

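Request:
move_arm:
  rows:
    - [[0.008,0,0,0,0,0],[0.024,0,0,0,0,0],[0.048,0,0,0,0,0],[0.078,0,0,0,0,0],[0.11,0,0,0,0,0],[0.145,-0.001,0,0,0,0],[0.18,-0.001,0,0,0,0],[0.215,-0.001,0,0,0,0],[0.25,-0.001,0,0,0,0],[0.285,-0.002,0,0,0,0],[0.32,-0.002,0,0,0,0],[0.355,-0.002,0,0,0,0],[0.39,-0.003,0,0,0,0],[0.422,-0.003,0,0,0,0],[0.452,-0.003,0,0,0,0],[0.48,-0.004,0,0,0,0],[0.504,-0.004,0,0,0,0],[0.522,-0.004,0,0,0,0],[0.532,-0.004,0,0,0,0],[0.537,-0.004,0,0,0,0]]

```text
time: 39.4
tool_pos: [619.5, 255.5, 201.5]
tcp_rot: [-180.0, 0.0, 90.1]
ft_force: [-0.3, 0.2, 0.8]
finger_gap: 38.1
```

Request:
move_arm:
  rows:
    - [[0,0,0,0,0,0],[0,0,0,0,0,0],[0,0,0,0,0,0],[0,0,0,0,0,0],[0,0,0,0,0,0]]

```text
time: 39.9
tool_pos: [620.0, 253.9, 201.8]
tcp_rot: [180.0, 0.0, 90.0]
ft_force: [-0.7, 0.6, -0.0]
finger_gap: 37.7
```

```bash
python3 -c "
from fit import *
import go;go.go(620,254.5,157)
b=snap('scene','s18')
cv2.imwrite('pics/c18.png',cv2.resize(b['color'][60:200,190:320,::-1],None,fx=4.2,fy=4.2,interpolation=cv2.INTER_CUBIC))"
```

```text
t 39.9 [620.  253.9 201.8] [180.     0.    89.96] gap 37.7 F [-0.7  0.6 -0. ]
shift m [ 0.0006 -0.      0.0448] turn [ 0.    0.   -0.04]
```

View pics/c18.png

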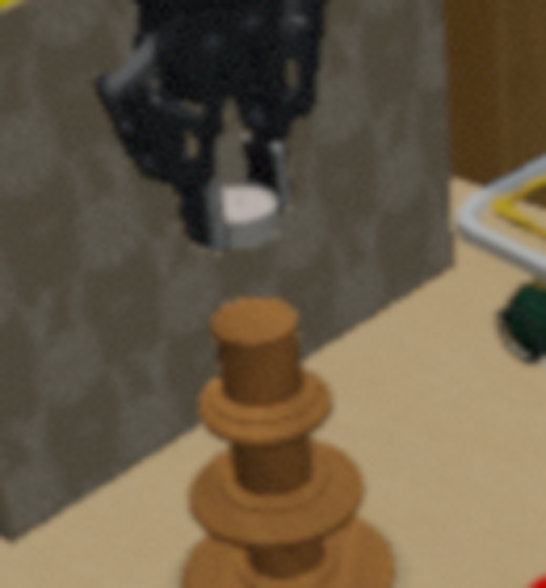

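Request:
move_arm:
  rows:
    - [[0,0,0.006,0,0,0],[0,0,0.016,0,0,0],[0,0,0.028,0,0,0],[0,0,0.037,0,0,0],[0,0,0.043,0,0,0],[0,0,0.046,0,0,0],[0,0,0.046,0,0,0],[0,0,0.046,0,0,0],[0,0,0.046,0,0,0]]

```text
time: 40.85
tool_pos: [620.3, 254.7, 156.5]
tcp_rot: [179.9, -0.0, 90.0]
ft_force: [-0.3, 0.7, -0.3]
finger_gap: 37.9
```

Request:
move_arm:
  rows:
    - [[0,0,0.001,0,0,0],[0,0,0.002,0,0,0],[0,0,0.003,0,0,0],[0,0,0.003,0,0,0]]

```text
time: 41.25
tool_pos: [619.7, 254.4, 152.4]
tcp_rot: [-180.0, 0.0, 90.0]
ft_force: [0.2, -0.6, -0.5]
finger_gap: 37.9
```

```bash
python3 -c "
from fit import *
import go;go.go(620,254.5,151)
b=snap('scene','s19')
cv2.imwrite('pics/c19.png',cv2.resize(b['color'][80:180,200:310,::-1],None,fx=5.5,fy=5.5,interpolation=cv2.INTER_CUBIC))"
```

```text
t 41.25 [619.7 254.4 152.4] [-1.7998e+02  1.0000e-02  9.0010e+01] gap 37.9 F [ 0.2 -0.6 -0.5]
shift m [0.0001 0.0003 0.0014] turn [-0.02  0.01  0.01]
```

View pics/c19.png

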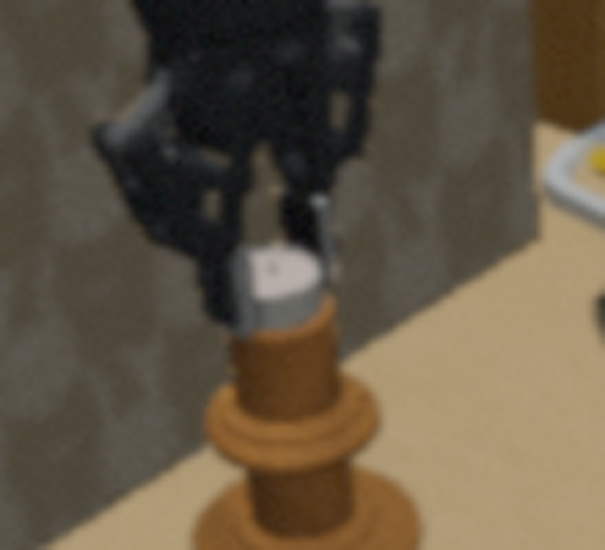

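Request:
move_arm:
  rows:
    - [[0,0,0.0005,0,0,0],[0,0,0.001,0,0,0],[0,0,0.0015,0,0,0],[0,0,0.0015,0,0,0]]

```text
time: 41.7
tool_pos: [619.9, 254.6, 151.3]
tcp_rot: [180.0, -0.0, 90.0]
ft_force: [0.1, -0.0, 0.7]
finger_gap: 37.7
```

Request:
move_arm:
  rows:
    - [[0,0,0.0005,0,0,0],[0,0,0.0008,0,0,0],[0,0,0.0008,0,0,0]]

```text
time: 42.0
tool_pos: [620.2, 254.6, 151.3]
tcp_rot: [179.9, -0.0, 90.0]
ft_force: [-1.0, -0.1, 4.5]
finger_gap: 37.9
```

Contact at 4.5 N. Releasing and rising.

Request:
move_arm:
  rows:
    - [[0,0,0,0,0,0],[0,0,0,0,0,0],[0,0,0,0,0,0],[0,0,0,0,0,0],[0,0,0,0,0,0],[0,0,0,0,0,0],[0,0,-0.008,0,0,0],[0,0,-0.025,0,0,0],[0,0,-0.045,0,0,0],[0,0,-0.065,0,0,0],[0,0,-0.08,0,0,0],[0,0,-0.09,0,0,0],[0,0,-0.09,0,0,0]]
  grip: 1

```text
time: 43.3
tool_pos: [620.8, 254.9, 243.1]
tcp_rot: [179.8, -0.1, 90.0]
ft_force: [0.1, -0.5, -1.3]
finger_gap: 85.2
```

Request:
move_arm:
  rows:
    - [[-0.03,-0.01,0,0,0,0],[-0.07,-0.025,0,0,0,0],[-0.115,-0.04,0,0,0,0],[-0.16,-0.06,0,0,0,0],[-0.2,-0.08,0,0,0,0],[-0.24,-0.1,0,0,0,0],[-0.28,-0.12,0,0,0,0],[-0.32,-0.14,0,0,0,0],[-0.36,-0.15,0,0,0,0],[-0.4,-0.16,0,0,0,0],[-0.4,-0.16,0,0,0,0],[-0.4,-0.16,0,0,0,0],[-0.4,-0.16,0,0,0,0]]

```text
time: 44.6
tool_pos: [459.8, -144.7, 239.8]
tcp_rot: [-179.9, -0.0, 90.0]
ft_force: [1.2, 0.2, -0.3]
finger_gap: 85.4
```

```bash
python3 -c "
from fit import *
s=snap('top','t20');b=snap('scene','s20')
s0=np.load('pics/top0.npz')
for n,R,z in(('large',62,17),('med',49,75),('small',36,133)):print(n,circ(s,(622,253),R,z,6,6))
print('wax',circ(s,(622,253),17.5,194,6,6,-1),'before on table',circ(s0,(624,-282),17.5,16,6,6,-1))
for n,q in(('before',s0),('now',s)):
  h=cv2.cvtColor(q['color'],cv2.COLOR_RGB2HSV);w=(h[:,:,1]<45).astype(np.uint8)*255
  print(n,'jar',meas(q,w,(262,274),20,40),'conediff')
print('cone/jar pixel diff',np.abs(s['color'][145:178,312:348].astype(int)-s0['color'][145:178,312:348]).mean(),np.abs(s['color'][260:290,248:277].astype(int)-s0['color'][260:290,248:277]).mean())
A=cv2.resize(s['color'][130:250,140:260,::-1],(400,400),interpolation=cv2.INTER_CUBIC);B=cv2.resize(b['color'][110:230,200:320,::-1],(400,400),interpolation=cv2.INTER_CUBIC)
cv2.imwrite('pics/c20.png',np.hstack([A,B]));print(sensors.sense()['time'])"
```

```text
large (array([621.8, 252.9,  62.2]), 0.4)
med (array([621.4, 252.6,  50.7]), 0.79)
small (array([621. , 252. ,  37.9]), 0.64)
wax (array([622.1, 253.3,  18.3]), 0.41) before on table (array([ 624.1, -281.6,   17.3]), 0.11)
before jar [453.6 123.4  46.6  48.1] conediff
now jar [453.6 123.4  46.6  47.9] conediff
cone/jar pixel diff 2.158529741863075 2.0911877394636016
44.7
```

View pics/c20.png

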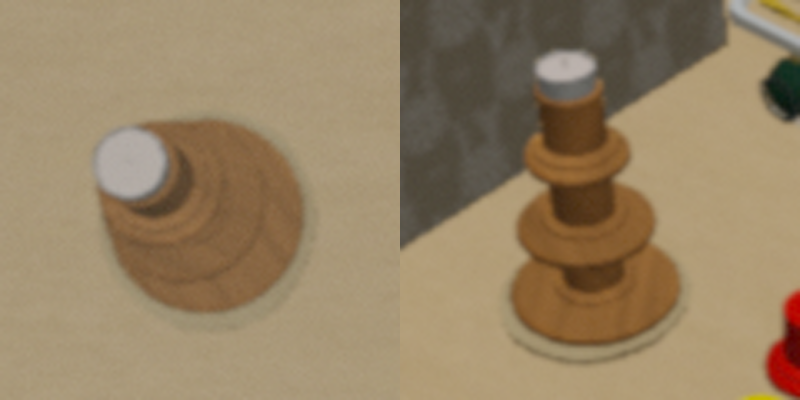

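View pics/s20.png

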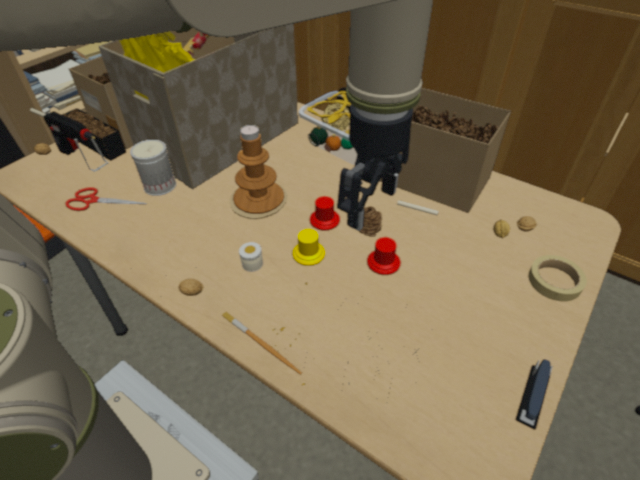

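The stack stands upright and centred with the wax at (250,131), the gripper is well clear, and the jar and cone haven't moved. I'll let it settle for 0.5 s and hand in.

Request:
move_arm:
  rows:
    - [[0,0,0,0,0,0],[0,0,0,0,0,0],[0,0,0,0,0,0],[0,0,0,0,0,0],[0,0,0,0,0,0]]

```text
time: 45.2
tool_pos: [460.0, -145.4, 240.4]
tcp_rot: [180.0, 0.0, 90.0]
ft_force: [0.0, -0.2, 0.6]
finger_gap: 85.6
```

```bash
python3 -c "
from bench import hand_in
print(hand_in())"
```

```text
the job is handed in; nothing more can be done
None
```

The decoration is built: large, medium and small tiers, then the tea light, were stacked in that order on the card disc. Each piece was released before I fetched the next. I handed it in at 45 s with the gripper open and well away from everything.

**Last checks (top view):**
- **Stack:** the three tiers and the tea light line up within about 1.5 mm of each other, and the tea light stands upright.
- **On the disc:** the stack is about 2 mm off the disc's centre, which is roughly the limit of the camera calibration.
- **Bystanders:** the paint jar measured in the same place as at the start. The pine cone's image was unchanged, and no look-alike was touched.

**What disagreed:**
- **Fingertip height:** the fingertips really sit about 35 mm higher than the stated tool frame implies. Because of this the first grasp of the large tier closed on nothing, with the shut tips resting on the post top at about 5 N. I measured the offset from the picture and that contact, and allowed for it from then on.
- **Scene camera:** its circle fit of the large tier's plate was off by about 5 mm from the top view. I relied on the top view there.

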